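# Refit the toy kennel's swing door with its retaining clip

## Robot

A 6-joint arm with a two-finger parallel gripper is mounted at the origin on the work surface. World frame = base frame: x ahead of the robot, y to its left, z up, the work surface at z = 0. Lengths are in m, angles in rad, forces in N, time in s.
With the tool pointing down it reaches from about 0.375 to 0.925 m from the base axis. Payload 5.7 kg.
Tool frame: the origin (TCP) lies at the very end of the fingers, on their centre line; the grasp point (between the pads) lies bot.tcp_to_grasp behind it (bot.tcp_to_grasp is the distance from the TCP to the grasp point, in m); z points along the fingers, y is the direction in which the jaws open and shut (so a half turn about z gives the same grasp; the last joint's range is limited). The gripper opens to 88 mm and grips with 3 to 60 N. Pads are 20 mm wide; open, the fingers measure 115 mm over their backs; the gripper's body (75 mm by 178 mm) begins 61 mm behind the grasp point.
Start: joints at [-1.253, 0.359, 1.51, -0, 1.272, -0.115], TCP at [0.252, -0.545, 0.223] pointing down, gripper open.
Joint ranges: [-2.97, 2.97], [-1.01, 2.36], [0.21, 2.38], [-0.96, 4.11], [0.2, 2.71], [-2.98, 2.98]. Speed limits (rad/s): [2.39, 2.39, 3.14, 3.14, 3.14, 3.14].

## Interface

Orientations are given as a unit quaternion [x, y, z, w].
In Python, from cell import bot gives the robot as it stands.
- The arm moves only by the tool drive_tool, never from a script. Its argument "targets" is text: rows parted by semicolons, each of 5 numbers parted by spaces: the shift along the tool's x, y, z in mm, then the turn about the tool's z in degrees, then the closure in counts, from 0 (fully open) to 255 (shut). In form: dx dy dz turn hand; .... A call has 1 to 20 rows; each row shifts and turns the commanded pose from where the row before left it, along the tool's axes as they then stand; what a row does not reach is not made up. A row lasts 1/10 s, in which the tool goes at most 50 mm and 8.59 degrees, less where a joint would pass 70% of its speed; a pose out of reach is approached as far as the arm can. A call with a gripper value outside its range is refused whole. The fingers move at their own pace and stop on an object; the grip force is fixed at half the most. Time passes only in rows, so rows that do not move let the fingers close. It gives the time, the measured TCP pose, the force and the opening at its end, in the units of the state.
- bot.sense(): the state, without advancing time (a new reading comes with each control period).
- bot.capture(name): name is "scene" or "top" or "wrist"; returns a dict with "pixels" (480x640x3 uint8, red, green, blue), "z_map" (480x640 float32, m along the optical axis (not along the pixel's ray), 0 where there is no reading), "fx", "fy", "cx", "cy" (pixels), "dist" ([k1, k2, p1, p2, k3] as OpenCV has them; the pictures are not rectified), "world_from_camera" (4x4, takes a point from camera to world coordinates); the wrist camera has in their place "T_tool_cam" (4x4, takes a point from camera to tool coordinates, whose origin is the TCP and whose axes are the flange's). Camera axes: x right, y down, z forward; pixel columns grow to the right and rows downward; lengths in m; the calibration is good to about 2 mm. A picture is of the moment at which its call begins: read the wrist's pose just before it.
- bot.close_job(): hands the job in, once; it reports no verdict.
The state is a dict: "clock": time; "joint_pos": joint angles; "dq": joint speeds; "effort": joint torques, N m; "tool_pos": TCP position; "tool_rot": TCP orientation; "ft_force": force on the tool from outside, world axes, zero at the start; "wrist_torque": the same for the moment, N m; "opening": finger opening in m.
Only numpy, scipy, OpenCV 4.12 (cv2) and the standard library are available. Lean on these libraries where they do the work, as an engineer would, in place of code of your own. Each camera call takes 0.05 s, during which the arm holds its last target.

## Task

Refit the kennel's swing door: press the door down its hinge post until it sits fully home, then pick up the orange retaining clip by its tab and push it sideways into the groove near the top of the post until it snaps in and is fully seated. The post gives a little: press steadily, but do not bend it over by more than 12 mm at its top or ram the clip. Let go of the clip and leave the other toys where they are.

Things in the scene. Friction and masses are not known exactly. Their poses are not given: they have to be found in the camera images.
- kennel: Brown wooden toy kennel, red roof, fixed to the table: 180 deep, 170 wide, 178 mm high, with a porch board 12 mm thick in front. Origin: centre of the underside. x points from the front (door side) to the back, y to the left as one looks in at the front, z up. The front wall's face lies at x = -90 mm, the roof's front edge at x = -95 mm.
- post_foot (a point): Foot of the upright aluminium hinge post on the porch, on its axis, 22 mm in front of the front wall, left of the doorway; axes as the kennel's. The post is 16 mm thick. Its foot sits in a black rubber bush: pushed sideways near its top, the post gives and leans several mm, and springs back upright when let go.
- post_groove (a point): On the post's axis, half-way up the groove near its top (z along the post). The groove is 8 mm high; its dark core is 11 mm thick. With the door home, the top of the door's upper eye (28 mm across) is level with the groove's lower edge, 4 mm below this point. The clip may go in from any side; straight towards the kennel's back (+x of the kennel) is clear.
- post_top (a point): Centre of the flat top of the hinge post, 12 mm above the middle of the groove; the 8 mm between groove and top are again 16 mm thick. A push of 10 N at the groove leans this point some 4 to 5 mm over; the post must not be bent over by more than 12 mm here.
- door (a joint): Swing of the door about the hinge post, rad: 0 shut (leaf along -y of the kennel from the post), growing as the door swings out to the front; at 1.57 the leaf points straight out (-x of the kennel). It turns with slight friction and stays where it is left.
- door_lift (a joint): How far the door has ridden up its post, m: 0 fully home on the collar at the foot; 0.009 to 0.014 at the start, so that the upper eye covers the groove. Friction holds it there; about 5 N straight down moves it.
- door_top (a point): Centre of the top edge of the door's leaf, 37 mm from the hinge axis: the place to press down; it moves with the door. The edge is level, 14 mm wide, and runs along the leaf from 14 to 100 mm off the hinge axis (y of this point points to the hinge, z up). With the door home it lies 4 mm below the groove's lower edge.
- clip_tab (a point): Centre, half-way up, of the upright grip tab of the orange retaining clip (painted steel, plastic tab), which lies flat on the table, tab up. The tab is 22 mm long (x), 10 mm thick (y), 34 mm high (z); its foot is level with the clip's underside, 17 mm below this point. Axes are the clip's: x points from the tab to the clip's open mouth, z up. The clip weighs 45 to 75 g.
- clip_seat (a point): Centre of the seat between the clip's two springy arms, where the post's axis must end up: 30 mm ahead (+x) of the tab's centre, mid-way in the 5 mm thick flat part, 2.5 mm above the underside. Same axes as clip_tab. The flat back of the seat is 5.5 mm behind this point; the tab's near end is 19 mm behind it.
- clip_mouth (a point): Middle of the clip's open mouth, 6 mm ahead (+x) of the seat's centre; arm ends are flared and 25 mm wide overall. Further in, the arms come within 6.6 mm of each other: the 11 mm core spreads them (9 to 18 N at the tightest, some 4 mm before the seat), then they snap behind it and the force drops; it rises again once the core meets the back of the seat.
- cat: White ceramic sitting cat figure, 56 mm across, 85 mm high; origin under its centre.
- chair: Blue plastic toy garden chair, 60 x 60 mm, 120 mm high; origin on the table under its centre.
- bowl: Grey plastic dog bowl, 68 mm across, 24 mm high; origin under its centre.
- trowel: Small aluminium trowel with wooden grip, 138 mm long, lying flat; origin on the table near its middle, x towards the blade.
Not all that is in view belongs to the job. There is more than one size of the part that bears clip_tab; the job needs the smallest.

How it is judged:
By the outcome, as a careful person would: the job done as asked, in the order asked, and still so for the second after the job is handed in, with the robot touching nothing.
It also fails if it takes over 72 s, if anything falls off the work surface, if the arm or the gripper's body presses on something with over 40 N, if the wrist force passes 120 N, or if a joint passes its speed limit or range.

## Working session

There is one attempt and no reset: what is moved stays moved. The work goes in short steps, Python scripts to look and compute and a tool call to move; the robot and the scene stay as the last step left them, time stands still between calls to the robot, and variables do not carry over. Pictures are saved under pics/ and viewed, and the job is handed in when it is done.

Besides the shell and the picture viewer there is one more tool, called after "Request:" as a command line: name --argument value ..., lists and objects as JSON in quotes. drive_tool: Moves the arm, as the interface text tells. Its arguments: {"type":"object","properties":{"targets":{"type":"string"}},"required":["targets"]}

```bash
ls; mkdir -p pics
python3 - <<'E'
from cell import bot
import cv2,pickle,numpy as np
print(bot.sense(), bot.tcp_to_grasp)
for n in ["scene","top","wrist"]:
    c=bot.capture(n); pickle.dump(c,open(f"{n}0.pkl","wb"))
    cv2.imwrite(f"pics/{n}0.png",c["pixels"][:,:,::-1])
    print(n,c["fx"],c["fy"],c["cx"],c["cy"],c["dist"]); print(np.round(c.get("world_from_camera",c.get("T_tool_cam")),4))
E
```

```text
pics
{'clock': 0.0, 'joint_pos': array([-1.25312724e+00,  3.59503181e-01,  1.51142300e+00, -9.10997743e-06,
        1.27250917e+00, -1.15088177e-01]), 'dq': array([-0.00093462, -0.0004764 ,  0.00014278, -0.00243819,  0.00036926,
        0.00076199]), 'effort': array([-1.17207110e-03, -5.15385818e+01, -2.70730019e+01,  6.74051489e-02,
        3.52425571e-02, -1.39008052e-04]), 'tool_pos': array([ 0.25140391, -0.5440269 ,  0.22181428]), 'tool_rot': array([ 9.76680635e-01,  2.14695338e-01, -9.74942687e-05, -9.16182606e-04]), 'ft_force': array([ 0.63741678,  0.05021638, -0.1996958 ]), 'wrist_torque': array([ 0.00188327, -0.03647176,  0.00199598]), 'opening': 0.08814889555971077} 0.0187
scene 448.4898650876605 448.4898650876605 322.4912416313861 242.28510735961007 [0.03226968 0.         0.         0.         0.        ]
[[ 0.7941  0.4897 -0.3599  0.8162]
 [ 0.6076 -0.6249  0.4902 -0.3956]
 [ 0.0151 -0.608  -0.7938  0.7588]
 [ 0.      0.      0.      1.    ]]
top 478.41617615085556 478.41617615085556 316.2150770627616 237.59693221575841 [-0.0277026  0.         0.         0.         0.       ]
[[ 0.0172 -0.9976  0.0666  0.4596]
 [-0.9999 -0.0171  0.0025  0.0017]
 [-0.0013 -0.0666 -0.9978  1.1453]
 [ 0.      0.      0.      1.    ]]
wrist 376.7941152338 376.7941152338 315.38922877376586 240.46013396572974 [-0.00370462  0.          0.          0.          0.        ]
[[ 7.000e-04 -9.571e-01 -2.897e-01  8.010e-02]
 [ 1.000e+00  3.000e-04  1.300e-03 -4.000e-04]
 [-1.100e-03 -2.897e-01  9.571e-01 -1.624e-01]
 [ 0.000e+00  0.000e+00  0.000e+00  1.000e+00]]
```

View pics/scene0.png

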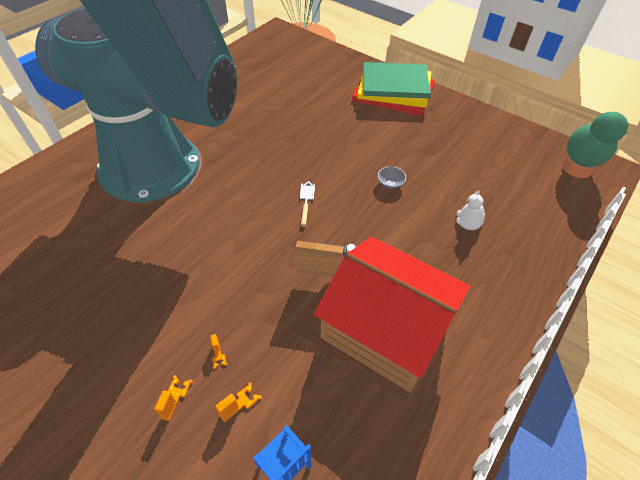

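View pics/top0.png

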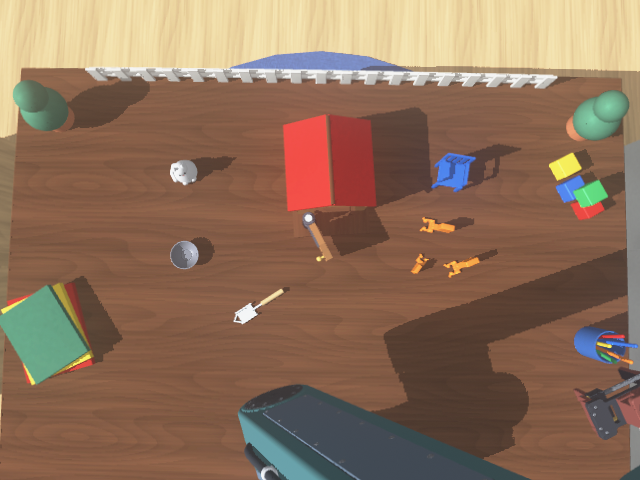

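View pics/wrist0.png

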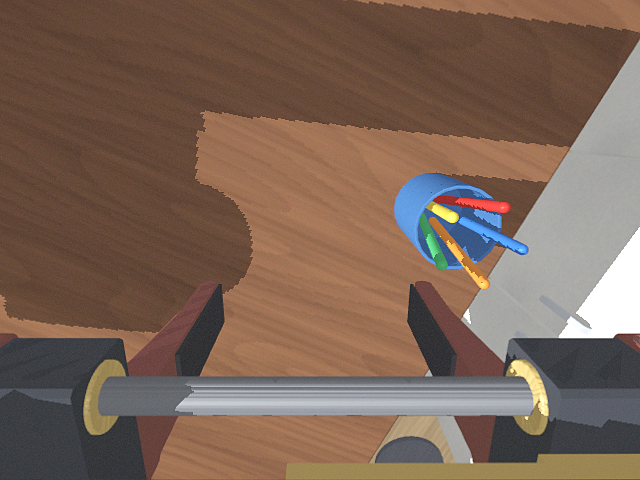

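Three orange clips: top view (436,226), (420,264), (461,266); scene view (240,402), (218,352), (172,398). The one at top (420,264) / scene (218,352) looks smallest. I'll check it in a crop and measure all three.

```bash
cat > h.py <<'E'
import numpy as np,cv2
def K(c): return np.array([[c["fx"],0,c["cx"]],[0,c["fy"],c["cy"]],[0,0,1.]])
def und(c,uv): return cv2.undistortPoints(np.float64(uv).reshape(-1,1,2),K(c),np.array(c["dist"],float)).reshape(-1,2)
def depth_pts(c,uv,T=None):
    T=c["world_from_camera"] if T is None else T
    uv=np.asarray(uv); z=c["z_map"][uv[:,1].astype(int),uv[:,0].astype(int)]
    n=und(c,uv); P=np.c_[n*z[:,None],z]
    return P@T[:3,:3].T+T[:3,3]
def plane(c,uv,h,T=None):
    T=c["world_from_camera"] if T is None else T
    n=und(c,uv); d=np.c_[n,np.ones(len(n))]@T[:3,:3].T; o=T[:3,3]
    return o+d*((h-o[2])/d[:,2])[:,None]
def proj(c,P,T=None):
    T=c["world_from_camera"] if T is None else T
    Q=(np.atleast_2d(P)-T[:3,3])@T[:3,:3]
    return cv2.projectPoints(Q,np.zeros(3),np.zeros(3),K(c),np.array(c["dist"],float))[0].reshape(-1,2)
def toolT(s):
    from scipy.spatial.transform import Rotation as R
    T=np.eye(4);T[:3,:3]=R.from_quat(s["tool_rot"]).as_matrix();T[:3,3]=s["tool_pos"];return T
E
python3 - <<'E'
import pickle;from h import *
for n in ["scene","top"]:
    c=pickle.load(open(n+"0.pkl","rb"));p=c["pixels"]
    hsv=cv2.cvtColor(p,cv2.COLOR_RGB2HSV)
    m=cv2.inRange(hsv,(10,200,110),(20,255,255))
    k,lab,st,ce=cv2.connectedComponentsWithStats(m)
    for i in range(1,k):
        if st[i,4]<40: continue
        v,u=np.where(lab==i);P=depth_pts(c,np.c_[u,v]);P=P[P[:,2]<0.1]
        print(n,ce[i].round(),st[i,4],"zmax %.3f"%P[:,2].max(),end=' ')
        for nm,Q in (("all",P[:,:2]),("hi",P[P[:,2]>.018,:2])):
            if len(Q)<5: continue
            (cx,cy),(w,h),a=cv2.minAreaRect(np.float32(Q*1000));print(nm,len(Q),np.round([cx,cy,w,h,a]),end=' ')
        print()
a=pickle.load(open("scene0.pkl","rb"))["pixels"][310:430,130:290];b=pickle.load(open("top0.pkl","rb"))["pixels"][200:290,390:510]
b2=cv2.resize(b,(480,360),interpolation=2)
a2=cv2.resize(a,(480,360),interpolation=2)
cc=pickle.load(open("top0.pkl","rb"))["pixels"][200:275,280:380];dd=pickle.load(open("scene0.pkl","rb"))["pixels"][225:300,285:385]
o=np.vstack([np.hstack([a2,b2])[:, :],np.hstack([cv2.resize(cc,(480,360),interpolation=2),cv2.resize(dd,(480,360),interpolation=2)])])
cv2.imwrite("pics/crop1.png",cv2.resize(o,(800,600))[:,:,::-1])
E
```

```text
scene [217. 351.] 209 zmax 0.036 all 208 [ 477. -240.   23.   53.   52.] hi 76 [ 469. -233.   10.   22.   55.] 
scene [170. 400.] 604 zmax 0.052 all 602 [ 472. -339.   39.   72.   16.] hi 319 [ 486. -356.   14.   31.   25.] 
scene [234. 404.] 546 zmax 0.052 all 545 [ 565. -278.   71.   39.   66.] hi 267 [ 566. -300.   32.   15.   76.]
```

View pics/crop1.png

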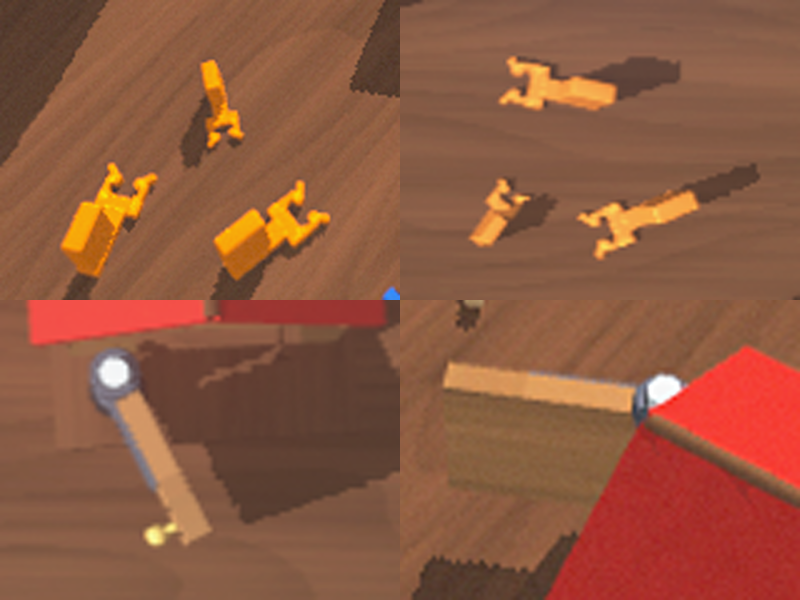

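The crop confirms it: the clip at top (420,264) / scene (218,352) has a tab of 10x22 mm and is 34–36 mm high, while the other two are about 50 mm high. That one is the job's clip. Next: kennel, post and door.

Run:
```python
import pickle;from h import *
def mm(P): return np.round(P*1000,1)
for n in ["scene","top"]:
    c=pickle.load(open(n+"0.pkl","rb"));p=c["pixels"];hsv=cv2.cvtColor(p,cv2.COLOR_RGB2HSV)
    m=cv2.inRange(hsv,(0,200,80),(6,255,255))|cv2.inRange(hsv,(174,200,80),(180,255,255))
    k,lab,st,ce=cv2.connectedComponentsWithStats(m); i=1+st[1:,4].argmax()
    v,u=np.where(lab==i);P=depth_pts(c,np.c_[u,v])
    P=P[(P[:,2]>.05)&(P[:,2]<.2)]
    print(n,"roof",len(P),mm(P.min(0)),mm(P.max(0)),np.round(cv2.minAreaRect(np.float32(P[:,:2]*1000)),1) if 0 else cv2.minAreaRect(np.float32(P[:,:2]*1000)))
    # ridge: bin along x, take the top points
    R=P[P[:,2]>P[:,2].max()-.006]; d=np.linalg.svd(R[:,:2]-R[:,:2].mean(0))[2][0]; print("ridge",mm(R.mean(0)),np.degrees(np.arctan2(d[1],d[0])))
    # post top: bright low-sat near
    box=(285,205,340,240) if n=="top" else (335,235,365,262)
    x0,y0,x1,y1=box; v,u=np.mgrid[y0:y1,x0:x1]; v=v.ravel();u=u.ravel()
    s=(hsv[v,u,1]<60)&(hsv[v,u,2]>170); u=u[s];v=v[s];P=depth_pts(c,np.c_[u,v]);print("post",len(u),u.mean(),v.mean(),mm(np.median(P,0)),mm(P.min(0)),mm(P.max(0)))
    # door top
    x0,y0,x1,y1=(295,210,350,270) if n=="top" else (285,225,355,280)
    v,u=np.mgrid[y0:y1,x0:x1]; v=v.ravel();u=u.ravel();P=depth_pts(c,np.c_[u,v])
    s=(hsv[v,u,0]<20)&(P[:,2]>.09)&(P[:,2]<.2)&(hsv[v,u,1]>60); 
    Z=P[s]; print("high z hist",np.histogram(Z[:,2]*1000,np.arange(90,190,4)))
```

```text
scene roof 1787 [587.7 -20.8 115.1] [781.6  78.2 172.6] ((684.5733032226562, 28.42561149597168), (188.51727294921875, 91.43153381347656), 3.8615238666534424)
ridge [708.7 -10.4 168.6] 4.209475038780576
post 49 349.7142857142857 247.0 [570.7  21.5 118.6] [550.6  12.4 106.3] [576.8  33.7 121.3]
high z hist (array([ 57,  59,  62,  66, 270,  81,   0,   1,   0,   0,   0,   0,   0,
         0,   2,  28,  66,  91,  85,  89,  65,   7,   0,   0]), array([ 90,  94,  98, 102, 106, 110, 114, 118, 122, 126, 130, 134, 138,
       142, 146, 150, 154, 158, 162, 166, 170, 174, 178, 182, 186]))Traceback (most recent call last):
  File "<stdin>", line 6, in <module>
ValueError: attempt to get argmax of an empty sequence
```

Run:
```python
import pickle;from h import *
def mm(P): return np.round(P*1000,1)
c=pickle.load(open("top0.pkl","rb"));p=c["pixels"];hsv=cv2.cvtColor(p,cv2.COLOR_RGB2HSV)
print(hsv[160,300],hsv[160,350],hsv[218,308],hsv[240,318],p[218,308])
m=(cv2.inRange(hsv,(0,150,80),(8,255,255))|cv2.inRange(hsv,(172,150,80),(180,255,255)))
m[:100]=0;m[225:]=0;m[:,:270]=0;m[:,390:]=0
v,u=np.where(m>0);P=depth_pts(c,np.c_[u,v]);P=P[P[:,2]>.1]
print(len(P),mm(P.min(0)),mm(P.max(0)),cv2.minAreaRect(np.float32(P[:,:2]*1000)))
# edges of roof mask: front edge & corners
for nm,sel in (("lit",u<328),("dark",u>334)):
    Q=depth_pts(c,np.c_[u[sel],v[sel]]);Q=Q[Q[:,2]>.1];A=np.c_[Q[:,:2],np.ones(len(Q))];co=np.linalg.lstsq(A,Q[:,2],rcond=None)[0];print(nm,co, "grad yaw",np.degrees(np.arctan2(co[1],co[0])))
x0,y0,x1,y1=(290,205,330,235);v,u=np.mgrid[y0:y1,x0:x1]; v=v.ravel();u=u.ravel();s=(hsv[v,u,1]<60)&(hsv[v,u,2]>170);u=u[s];v=v[s];P=depth_pts(c,np.c_[u,v]);print("post",len(u),u.mean(),v.mean(),mm(np.median(P,0)));print(mm(plane(c,[[u.mean(),v.mean()]],.12)))
x0,y0,x1,y1=(295,212,350,275);v,u=np.mgrid[y0:y1,x0:x1]; v=v.ravel();u=u.ravel();P=depth_pts(c,np.c_[u,v])
s=(P[:,2]>.10)&(P[:,2]<.118)&(P[:,0]<.57);Q=P[s];print("door",len(Q),mm(np.median(Q,0)),cv2.minAreaRect(np.float32(Q[:,:2]*1000)))
for z in range(100,128,2): print(z,((P[:,2]*1000>=z)&(P[:,2]*1000<z+2)).sum(),end='; ')
```

```text
[  1 180 241] [  1 172 153] [ 90   2 246] [ 13 131 209] [244 246 246]
7473 [ 459.6 -121.8  108.3] [ 788.1   81.1 1145.3] ((622.8966674804688, -26.412948608398438), (321.4407653808594, 191.63511657714844), 4.3596601486206055)
lit [-0.22389967 -0.69389562  0.32154707] grad yaw -107.88336103493134
dark [-0.36053032  1.11694114  0.47733223] grad yaw 107.88923028490964
post 45 307.9555555555556 217.62222222222223 [571.7  22.7 119.6]
[[570.8  22.7 120. ]]
door 337 [5.281e+02 3.000e-01 1.101e+02] ((529.089599609375, -1.5534782409667969), (103.30644989013672, 21.93825340270996), 31.336380004882812)
100 3; 102 2; 104 6; 106 51; 108 104; 110 107; 112 61; 114 32; 116 19; 118 18; 120 17; 122 2; 124 0; 126 0;
```

```bash
cat > go.py <<'E'
from cell import bot
from h import *
import sys
def go(x,y,z,yaw):
    s=bot.sense();T=toolT(s);R=T[:3,:3]
    cur=np.degrees(np.arctan2(R[1,0],R[0,0]))
    d=R.T@(np.array([x,y,z])-s["tool_pos"])*1000
    print("t %.2f pos"%s["clock"],np.round(s["tool_pos"]*1000,1),"yaw %.2f tilt %.4f"%(cur,R[2,2]),"F",np.round(s["ft_force"],1),"open %.1f"%(s["opening"]*1000),"j",np.round(s["joint_pos"],2))
    print("shift in tool axes now:",np.round(d,1),"turn %.1f"%(-(yaw-cur)))
if __name__=="__main__": go(*map(float,sys.argv[1:]))
E
python3 go.py 0.50 0.0 0.25 4.2
```

```text
t 0.15 pos [ 251.5 -544.2  222. ] yaw 24.80 tilt -1.0000 F [ 0.9 -0.5  0.3] open 87.7 j [-1.25  0.36  1.51 -0.    1.27 -0.12]
shift in tool axes now: [ 453.9 -389.8  -27.4] turn 20.6
```

Request:
drive_tool --targets "0 0 -28 0 255;33 -28 0 0 255;33 -28 0 0 255;33 -28 0 0 255;33 -28 0 0 255;33 -28 0 0 255;33 -28 0 0 255;33 -28 0 0 255;33 -28 0 0 255;33 -28 0 0 255;33 -28 0 0 255;33 -28 0 0 255;33 -28 0 0 255;33 -28 0 0 255;25 -26 0 0 255;0 0 0 7 255;0 0 0 7 255;0 0 0 6.6 255;0 0 0 0 255"

```text
clock: 2.05
tool_pos: [0.5, 0.0, 0.2504]
tool_rot: [0.999, 0.036, -0.0, -0.0]
ft_force: [0.7, 0.9, -0.1]
opening: 0.0006
```

```bash
python3 - <<'E'
from cell import bot
import pickle
from h import *
s=bot.sense();c=bot.capture("wrist");pickle.dump((s,c),open("w1.pkl","wb"));cv2.imwrite("pics/w1.png",c["pixels"][:,:,::-1])
T=toolT(s)@c["T_tool_cam"]
print(proj(c,[[.571,.0225,.12],[.5393,.0034,.11]],T))
E
python3 go.py 0.539 0.0034 0.14 4.2
```

```text
[[292.71392655 136.83603428]
 [315.04169965 179.24720226]]
t 2.10 pos [ 5.000e+02 -1.000e-01  2.504e+02] yaw 4.35 tilt -1.0000 F [ 0.3 -0.4  0.9] open 0.6 j [-0.14  0.19  1.68  0.    1.27  1.36]
shift in tool axes now: [ 39.2  -0.5 110.4] turn 0.1
```

View pics/w1.png

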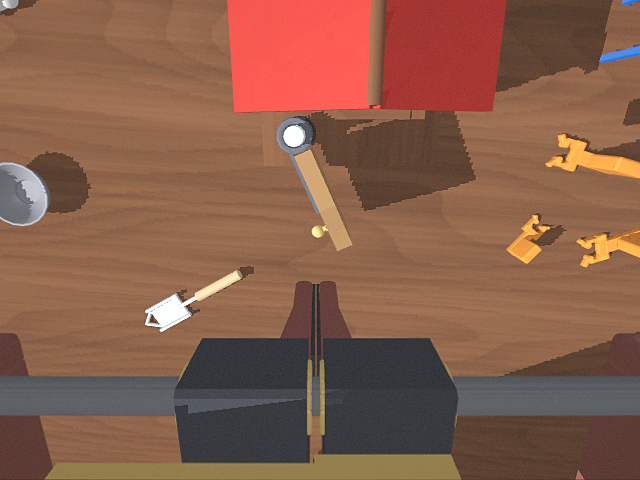

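Run:
```python
import pickle
from h import *
s,c=pickle.load(open("w1.pkl","rb"));T=toolT(s)@c["T_tool_cam"];hsv=cv2.cvtColor(c["pixels"],cv2.COLOR_RGB2HSV)
v,u=np.mgrid[115:155,275:315];v=v.ravel();u=u.ravel();q=(hsv[v,u,1]<60)&(hsv[v,u,2]>170);u=u[q];v=v[q]
print(len(u),u.mean(),v.mean(),plane(c,[[u.mean(),v.mean()]],.12,T),np.median(depth_pts(c,np.c_[u,v],T),0))
v,u=np.mgrid[140:255,290:360];v=v.ravel();u=u.ravel();q=(hsv[v,u,0]<20)&(hsv[v,u,1]>80);u=u[q];v=v[q];P=depth_pts(c,np.c_[u,v],T)
P=P[(P[:,2]>.10)&(P[:,2]<.12)];print(len(P),np.median(P[:,2]));print(cv2.minAreaRect(np.float32(P[:,:2]*1000)))
hs=hsv;m=cv2.inRange(hs,(0,150,80),(6,255,255));m[130:]=0
E=[[u,np.where(m[:,u])[0].max()] for u in (240,260,280,300,340,420,460,480,490)];print(E)
```

```text
386 293.11917098445593 135.77461139896374 [[0.5717885  0.02224021 0.12      ]] [0.57183424 0.02195383 0.12019635]
1834 0.11002140861703019
((522.466552734375, -4.539882659912109), (88.43697357177734, 14.646659851074219), 28.273643493652344)
[[240, np.int64(112)], [260, np.int64(111)], [280, np.int64(111)], [300, np.int64(110)], [340, np.int64(109)], [420, np.int64(109)], [460, np.int64(110)], [480, np.int64(111)], [490, np.int64(110)]]
```

Request:
drive_tool --targets "13 -0.6 20 0 255;13 -0.6 20 0 255;13.3 -0.5 30 0 255;0 0 30 0 255;0 0 20 0 255;0 0 8 0 255;0 0 4 0 255;0 0 4 0 255;0 0 2 0 255;0 0 0 0 255"

```text
clock: 3.1
tool_pos: [0.5397, 0.0043, 0.1132]
tool_rot: [0.999, 0.037, 0.001, 0.0]
ft_force: [-0.3, 0.0, 0.4]
opening: 0.0005
```

Request:
drive_tool --targets "0 0 1 0 255;0 0 1 0 255;0 0 1 0 255;0 0 1 0 255;0 0 1 0 255;0 0 0 0 255"

```text
clock: 3.7
tool_pos: [0.5393, 0.0043, 0.1077]
tool_rot: [0.999, 0.037, 0.0, -0.0]
ft_force: [-1.2, 0.4, 0.7]
opening: 0.0004
```

Request:
drive_tool --targets "0 0 1 0 255;0 0 1 0 255"

```text
clock: 3.9
tool_pos: [0.5394, 0.0043, 0.1057]
tool_rot: [0.999, 0.037, 0.0, -0.0]
ft_force: [-0.7, -0.2, 2.9]
opening: 0.0005
```

Run:
```python
from cell import bot
import pickle
from h import *
s=bot.sense();c=bot.capture("wrist");b=bot.capture("scene")
cv2.imwrite("pics/w2.png",np.vstack([cv2.resize(c["pixels"][100:400,170:470],(600,600))])[:,:,::-1])
cv2.imwrite("pics/s2.png",cv2.resize(b["pixels"][200:320,260:420],(800,600))[:,:,::-1])
print(s["ft_force"],s["tool_pos"])
```

```text
[-0.6523961  -0.17182623  2.88872195] [0.53940299 0.00434568 0.10569229]
```

View pics/w2.png

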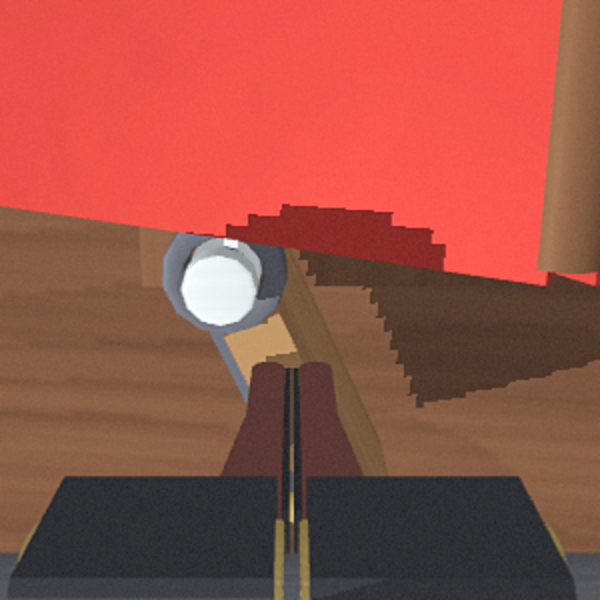

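View pics/s2.png

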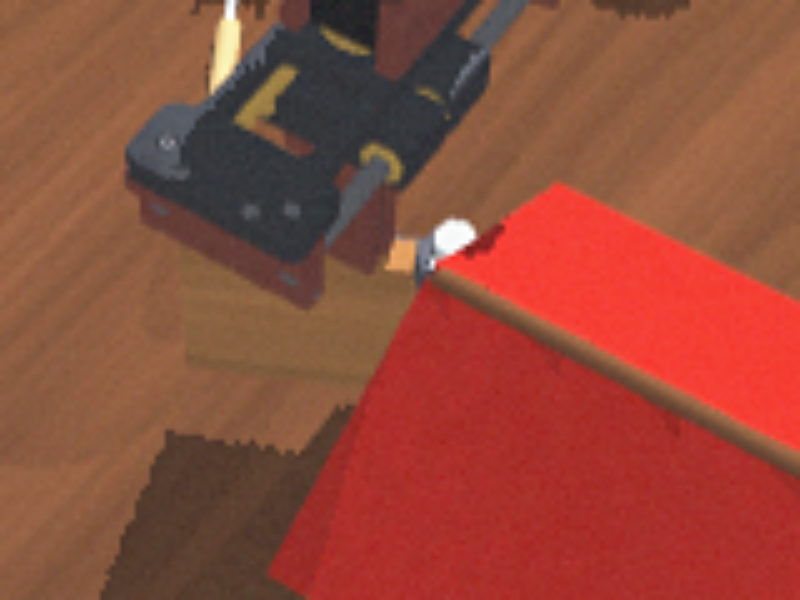

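The finger is on the leaf (wrist crop ~(290,365)), the door is sliding at about 3 N, and the post is upright. I'll keep pressing.

Request:
drive_tool --targets "0 0 1 0 255;0 0 1 0 255;0 0 1 0 255;0 0 1 0 255"

```text
clock: 4.4
tool_pos: [0.5393, 0.0044, 0.1016]
tool_rot: [0.999, 0.037, 0.0, -0.0]
ft_force: [-0.3, -0.1, 1.7]
opening: 0.0006
```

Request:
drive_tool --targets "0 0 0.7 0 255;0 0 0.7 0 255"

```text
clock: 4.6
tool_pos: [0.5393, 0.0044, 0.1002]
tool_rot: [0.999, 0.037, 0.0, -0.0]
ft_force: [-0.4, -0.4, 2.8]
opening: 0.0005
```

Request:
drive_tool --targets "0 0 0.7 0 255;0 0 0.7 0 255"

```text
clock: 4.8
tool_pos: [0.5392, 0.0041, 0.0996]
tool_rot: [0.999, 0.037, -0.0, 0.0]
ft_force: [-4.5, -2.5, 16.6]
opening: 0.0003
```

Request:
drive_tool --targets "0 0 0.3 0 255;0 0 0 0 255"

```text
clock: 5.0
tool_pos: [0.5392, 0.004, 0.0997]
tool_rot: [0.999, 0.037, 0.0, 0.0]
ft_force: [-3.9, -1.9, 13.8]
opening: 0.0004
```

Request:
drive_tool --targets "0 0 -5 0 255;0 0 -30 0 255;-20 0 -40 0 255;-20 0 -40 0 255;0 0 -20 0 100;0 0 0 0 100"

```text
clock: 5.6
tool_pos: [0.5011, 0.0013, 0.2365]
tool_rot: [0.999, 0.037, 0.003, 0.0]
ft_force: [-0.3, 0.3, -0.3]
opening: 0.0134
```

```bash
python3 - <<'E'
from cell import bot
import pickle
from h import *
s=bot.sense();c=bot.capture("wrist");pickle.dump((s,c),open("w3.pkl","wb"));T=toolT(s)@c["T_tool_cam"];hsv=cv2.cvtColor(c["pixels"],cv2.COLOR_RGB2HSV)
uv=proj(c,[[.5717,.0222,.12]],T)[0].astype(int);print(uv)
a=c["pixels"][max(uv[1]-60,0):uv[1]+150,uv[0]-100:uv[0]+140]
cv2.imwrite("pics/w3.png",cv2.resize(a,None,fx=3,fy=3)[:,:,::-1])
v,u=np.mgrid[uv[1]-18:uv[1]+18,uv[0]-20:uv[0]+20];v=v.ravel();u=u.ravel();q=(hsv[v,u,1]<60)&(hsv[v,u,2]>170);u=u[q];v=v[q]
print("post",len(u),u.mean(),v.mean(),plane(c,[[u.mean(),v.mean()]],.12,T),np.median(depth_pts(c,np.c_[u,v],T),0))
v,u=np.mgrid[uv[1]-10:uv[1]+140,uv[0]-50:uv[0]+100];v=v.ravel();u=u.ravel();P=depth_pts(c,np.c_[u,v],T);q=(hsv[v,u,0]<20)&(hsv[v,u,1]>80)&(P[:,2]>.09)&(P[:,2]<.118)&(P[:,0]<.57);P=P[q]
print(len(P),np.percentile(P[:,2],[10,50,90]),cv2.minAreaRect(np.float32(P[:,:2]*1000)))
E
python3 go.py 0.46 -0.2 0.2 -36
```

```text
[293 139]
post 421 293.7743467933492 138.9833729216152 [[0.57185145 0.02213136 0.12      ]] [0.57175843 0.02185874 0.12027097]
1865 [0.09902768 0.10001821 0.10095697] ((521.4132690429688, -5.031700134277344), (86.35440063476562, 14.622709274291992), 28.36796760559082)
t 5.65 pos [500.2   1.4 234.6] yaw 4.19 tilt -1.0000 F [-1.2  0.3  0. ] open 17.0 j [-0.14  0.2   1.71  0.    1.23  1.36]
shift in tool axes now: [-55.  197.9  34.5] turn 40.2
```

View pics/w3.png

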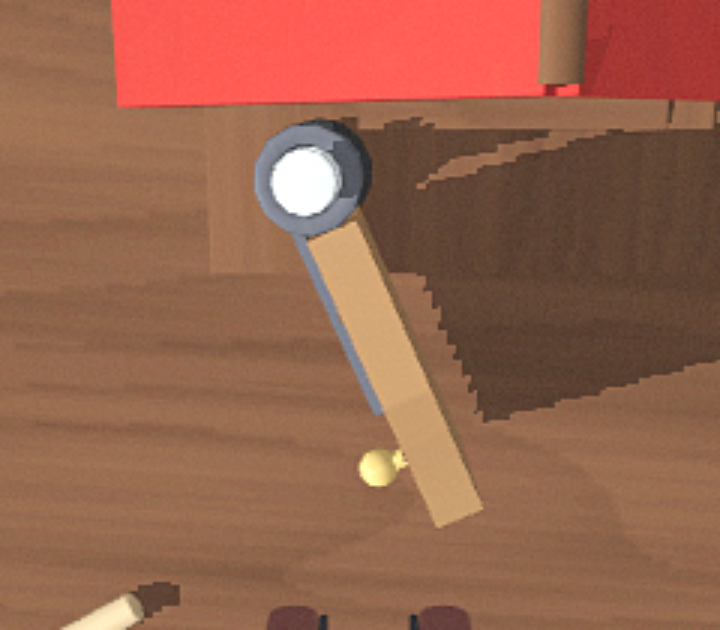

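Door home: its top edge is at z = 100.0 mm and the post top at 120.2 mm, so 20 mm apart as specified, with the post upright. Next, the clip.

Request:
drive_tool --targets "-15.6 41 7 0 170;-15.6 41 7 0 170;-15.6 41 7 0 170;-15.6 41 7 0 170;-15.8 41.2 7 0 170;0 0 0 8 170;0 0 0 8 170;0 0 0 8 170;0 0 0 8 170;0 0 0 8.2 170;0 0 0 0 170;0 0 0 0 170"

```text
clock: 6.85
tool_pos: [0.4358, -0.2085, 0.1971]
tool_rot: [0.952, -0.307, -0.001, -0.0]
ft_force: [-0.7, -0.0, 1.1]
opening: 0.0295
```

```bash
python3 - <<'E'
from cell import bot
import pickle
from h import *
s=bot.sense();c=bot.capture("wrist");pickle.dump((s,c),open("w4.pkl","wb"));T=toolT(s)@c["T_tool_cam"];hsv=cv2.cvtColor(c["pixels"],cv2.COLOR_RGB2HSV)
m=cv2.inRange(hsv,(10,180,110),(22,255,255));k,lab,st,ce=cv2.connectedComponentsWithStats(m)
uv=proj(c,[[.477,-.240,.01]],T)[0];print(uv)
i=min([i for i in range(1,k) if st[i,4]>200],key=lambda i:np.linalg.norm(ce[i]-uv));print(st[i],ce[i])
v,u=np.where(lab==i);P=depth_pts(c,np.c_[u,v],T)
H=P[(P[:,2]>.03)&(P[:,2]<.04)];L=P[(P[:,2]<.009)&(P[:,2]>.001)]
print("tab top",len(H),np.median(H[:,2]),cv2.minAreaRect(np.float32(H[:,:2]*1000)));print("flat",len(L),np.median(L[:,2]),cv2.minAreaRect(np.float32(L[:,:2]*1000)),L[:,:2].mean(0))
x,y,w,h=st[i,:4]
cv2.imwrite("pics/w4.png",cv2.resize(c["pixels"],(640,480))[:,:,::-1])
cv2.imwrite("pics/w4c.png",cv2.resize(c["pixels"][y-20:y+h+20,x-20:x+w+20],None,fx=4,fy=4)[:,:,::-1])
E
python3 go.py 0.469 -0.233 0.05 -36
```

```text
[317.52436685 158.02726211]
[401  42  39  48 227] [421.3876652   63.50660793]
tab top 56 0.03478782229150032 ((490.49957275390625, -352.9894104003906), (0.6411237716674805, 26.5076847076416), 24.263317108154297)
flat 32 0.004516612267419007 ((489.0511474609375, -349.53338623046875), (0.3484162986278534, 34.82977294921875), 23.53798484802246) [ 0.48856088 -0.34840461]
t 6.90 pos [ 436.  -208.6  197.5] yaw -35.80 tilt -1.0000 F [ 0.7  0.4 -0.3] open 29.6 j [-0.59  0.22  1.79  0.    1.14  1.61]
shift in tool axes now: [ 41.4   0.5 147.4] turn 0.2
```

View pics/w4.png

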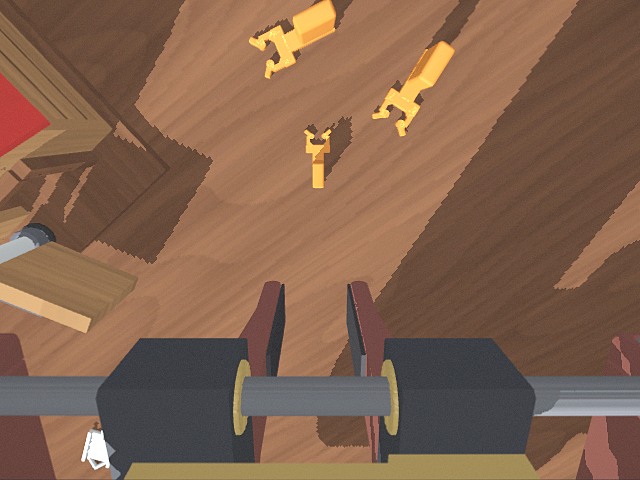

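View pics/w4c.png

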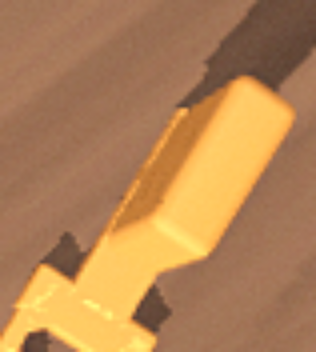

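The small clip is at wrist pixel (318,158), almost exactly along the tool's x axis. My mask picked the wrong component, so I'll redo it with a looser one.

```bash
cat > clip.py <<'E'
from h import *
def meas(s,c,box):
    T=toolT(s)@c["T_tool_cam"];hsv=cv2.cvtColor(c["pixels"],cv2.COLOR_RGB2HSV)
    x0,y0,x1,y1=box
    m=cv2.inRange(hsv,(10,130,140),(25,255,255));M=np.zeros_like(m);M[y0:y1,x0:x1]=m[y0:y1,x0:x1]
    k,lab,st,ce=cv2.connectedComponentsWithStats(M);i=1+st[1:,4].argmax();print(st[i],ce[i])
    v,u=np.where(lab==i);P=depth_pts(c,np.c_[u,v],T)
    return u,v,P,T
E
python3 - <<'E'
import pickle
from clip import *
s,c=pickle.load(open("w4.pkl","rb"))
u,v,P,T=meas(s,c,(295,120,345,195))
print(np.histogram(P[:,2]*1000,np.arange(-4,44,4)))
for a,b in((.03,.04),(.001,.009)):
    Q=P[(P[:,2]>a)&(P[:,2]<b)];print(len(Q),np.median(Q,0),cv2.minAreaRect(np.float32(Q[:,:2]*1000)))
E
```

```text
[303 129  29  60 814] [317.3992629  157.26289926]
(array([ 32,  79, 400,   3,   7,   1,   9,   0,   9, 269,   1]), array([-4,  0,  4,  8, 12, 16, 20, 24, 28, 32, 36, 40]))
277 [ 0.46722126 -0.23340575  0.03420849] ((466.9167175292969, -233.17311096191406), (8.684356689453125, 21.314363479614258), 54.26004409790039)
440 [ 0.48452498 -0.24490968  0.00531286] ((475.6165771484375, -238.94503784179688), (24.44617462158203, 54.02037811279297), 54.26687240600586)
```

Request:
drive_tool --targets "13 0.6 30 0 170;13 0.6 30 0 170;13.5 0.6 30 0 170;0 0 30 0 170;0 0 20 0 170;0 0 0 0 170;0 0 0 0 170"

```text
clock: 7.6
tool_pos: [0.4671, -0.2334, 0.0584]
tool_rot: [0.951, -0.308, -0.001, -0.0]
ft_force: [-0.0, 0.1, 0.1]
opening: 0.0294
```

```bash
python3 go.py 0.467 -0.2332 0.003 -35.8
```

```text
t 7.60 pos [ 467.1 -233.4   58.4] yaw -35.92 tilt -1.0000 F [-0.   0.1  0.1] open 29.4 j [-0.6   0.46  1.85  0.    0.84  1.6 ]
shift in tool axes now: [-0.2 -0.1 55.4] turn -0.1
```

Request:
drive_tool --targets "0 0 20 0 170;0 0 15 0 170;0 0 10 0 170;0 0 6 0 170;0 0 4 0 170;0 0 0 0 170;0 0 0 0 255;0 0 0 0 255;0 0 0 0 255;0 0 0 0 255;0 0 0 0 255;0 0 0 0 255;0 0 0 0 255"

```text
clock: 8.9
tool_pos: [0.4676, -0.2338, 0.0039]
tool_rot: [0.951, -0.309, 0.0, 0.0]
ft_force: [-0.4, 0.8, 5.2]
opening: 0.01
```

Request:
drive_tool --targets "0 0 -10 0 255;0 0 -30 0 255;0 0 -40 0 255;0 0 -40 0 255;0 0 -40 0 255;0 0 0 0 255;0 0 0 0 255"

```text
clock: 9.6
tool_pos: [0.4676, -0.2338, 0.1646]
tool_rot: [0.951, -0.309, 0.001, 0.0]
ft_force: [-0.8, 0.2, -0.7]
opening: 0.0098
```

```bash
python3 - <<'E'
from cell import bot
import pickle
from h import *
s=bot.sense();c=bot.capture("wrist");pickle.dump((s,c),open("w5.pkl","wb"))
cv2.imwrite("pics/w5.png",cv2.resize(c["pixels"][180:420,200:440],(600,600))[:,:,::-1])
E
python3 go.py 0.467 -0.2332 0.003 -35.8
```

```text
t 9.65 pos [ 466.7 -233.2  163.3] yaw -36.00 tilt -1.0000 F [-0.2  0.5 -0.6] open 10.0 j [-0.6   0.31  1.75  0.    1.08  1.6 ]
shift in tool axes now: [ 4.000e-01 -1.000e-01  1.603e+02] turn -0.2
```

View pics/w5.png

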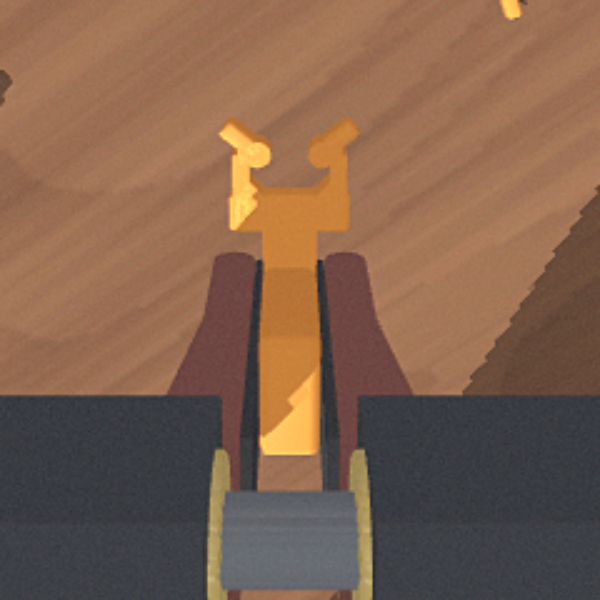

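Run:
```python
import pickle
from clip import *
s,c=pickle.load(open("w5.pkl","rb"))
T=c["T_tool_cam"];hsv=cv2.cvtColor(c["pixels"],cv2.COLOR_RGB2HSV)
m=cv2.inRange(hsv,(8,150,80),(25,255,255));M=np.zeros_like(m);M[220:370,280:350]=m[220:370,280:350]
v,u=np.where(M>0);P=depth_pts(c,np.c_[u,v],T)*1000
P=P[(P[:,2]<5)&(P[:,2]>-50)]
print(np.histogram(P[:,2],np.arange(-40,6,2)))
H=P[P[:,2]<-25];L=P[(P[:,2]>-10)]
for Q in(H,L): print(len(Q),np.median(Q,0),Q.min(0),Q.max(0),cv2.minAreaRect(np.float32(Q[:,:2])))
A=L[(L[:,0]>13)];co=np.linalg.lstsq(np.c_[A[:,:2],np.ones(len(A))],A[:,2],rcond=None)[0];print("flat plane z",co)
A=H;co=np.linalg.lstsq(np.c_[A[:,:2],np.ones(len(A))],A[:,2],rcond=None)[0];print("tab top plane z",co)
```

```text
(array([   0,    0,    0,    4,  644,  516,   59,   57,   57,   46,   49,
         48,   49,   44,   39,   44,   37,   42,  215, 1425,  124,   45]), array([-40, -38, -36, -34, -32, -30, -28, -26, -24, -22, -20, -18, -16,
       -14, -12, -10,  -8,  -6,  -4,  -2,   0,   2,   4]))
1258 [  0.57615945  -0.33731295 -30.03353485] [-12.23257571  -5.07123579 -33.71696802] [ 10.02794244   4.79523748 -25.00762417] ((-1.1022872924804688, -0.1380295753479004), (22.26053237915039, 9.866177558898926), 0.0012202976504340768)
1932 [21.05056643  0.06007309 -1.27204314] [  6.933344   -12.43874161  -9.9355852 ] [36.68737421 12.16508904  3.99388218] ((21.80225944519043, -0.17095375061035156), (29.711421966552734, 24.604658126831055), 0.1531219631433487)
flat plane z [ 0.03062184 -0.00365487 -1.74855498]
tab top plane z [ 6.69979867e-02  4.68142965e-03 -2.98270181e+01]
```

Request:
drive_tool --targets "-19.4 -37.5 0 0 255;-19.4 -37.5 0 0 255;-19.4 -37.5 0 0 255;-19.4 -37.5 0 0 255;-19.4 -37.5 0 0 255;-19.4 -37.5 0 0 255;0 0 0 -8 255;0 0 0 -8 255;0 0 0 -8 255;0 0 0 -8 255;0 0 0 -8.2 255;0 0 15 0 255;0 0 15 0 255;0 0 0 0 255;0 0 0 0 255;0 0 0 0 255"

```text
clock: 11.25
tool_pos: [0.5053, 0.0169, 0.1334]
tool_rot: [0.999, 0.037, -0.0, -0.0]
ft_force: [0.6, 0.5, -0.9]
opening: 0.0098
```

```bash
cat > rel.py <<'E'
from cell import bot
import pickle,sys
from h import *
n=sys.argv[1]
s=bot.sense();c=bot.capture("wrist");pickle.dump((s,c),open(n+".pkl","wb"))
cv2.imwrite(f"pics/{n}.png",cv2.resize(c["pixels"][140:380,200:440],(600,600))[:,:,::-1])
T=c["T_tool_cam"];hsv=cv2.cvtColor(c["pixels"],cv2.COLOR_RGB2HSV);W=toolT(s)
uv=proj(c,[[.5718,.0221,.12]],W@T)[0].astype(int)
v,u=np.mgrid[uv[1]-25:uv[1]+25,uv[0]-30:uv[0]+30];v=v.ravel();u=u.ravel();P=depth_pts(c,np.c_[u,v],T)*1000
zt=(s["tool_pos"][2]-.12)*1000
q=(hsv[v,u,1]<60)&(hsv[v,u,2]>150)&(abs(P[:,2]-zt)<4);P=P[q]
print("pred px",uv,"px",u[q].mean(),v[q].mean(),"post top in tool mm",len(P),np.median(P,0).round(2),"mid-range",((P.min(0)+P.max(0))/2).round(2),(P.max(0)-P.min(0)).round(1))
p=plane(c,[[u[q].mean(),v[q].mean()]],.12,W@T)[0];print("world",p.round(4),"tool",((p-s["tool_pos"])@W[:3,:3]*1000).round(2))
E
python3 rel.py w6; python3 go.py 0.512 0.0177 0.1094 4.2
```

```text
pred px [315 156] px 315.3526834611172 157.0197152245345 post top in tool mm 913 [66.64 -0.45 13.16] mid-range [66.48 -0.23 13.52] [15.3 15.1  5.7]
world [0.5717 0.022  0.12  ] tool [66.61 -0.29 13.41]
t 11.30 pos [505.6  16.8 133.8] yaw 4.20 tilt -1.0000 F [ 0.2 -0.2 -0.9] open 9.5 j [-0.1   0.33  1.81  0.    1.    1.39]
shift in tool axes now: [ 6.5 -0.4 24.4] turn -0.0
```

View pics/w6.png

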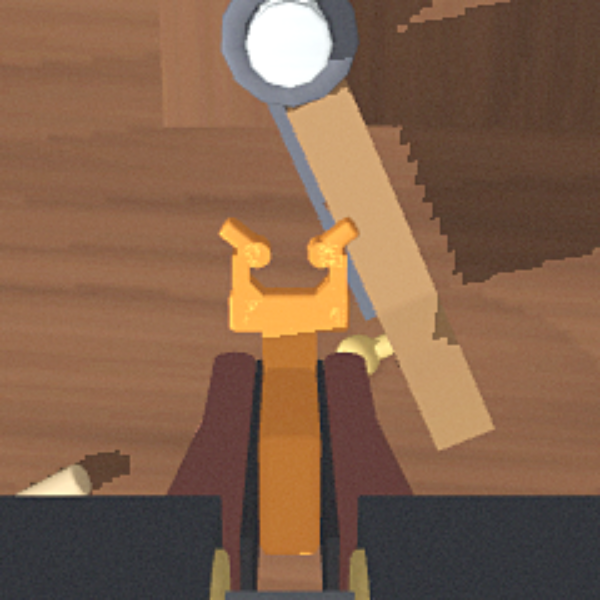

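Request:
drive_tool --targets "0 -0.2 12 0 255;0 0 12.4 0 255;5 0 0 0 255;5 0 0 0 255;4 0 0 0 255;0 0 0 0 255;0 0 0 0 255"

```text
clock: 12.0
tool_pos: [0.5198, 0.0181, 0.1094]
tool_rot: [0.999, 0.037, 0.0, -0.0]
ft_force: [-0.1, 0.6, -0.3]
opening: 0.0099
```

```bash
python3 rel.py w7; python3 go.py 0.5429 0.020 0.1094 4.2
python3 - <<'E'
from cell import bot
from h import *
b=bot.capture("scene");uv=proj(b,[[.57,.02,.11]])[0].astype(int);print(uv);x,y=uv
cv2.imwrite("pics/s7.png",cv2.resize(b["pixels"][y-40:y+40,x-60:x+47],(800,600),interpolation=2)[:,:,::-1])
E
```

```text
pred px [315 197] px 315.75395430579965 197.3804920913884 post top in tool mm 1138 [ 5.240e+01 -3.000e-02 -1.078e+01] mid-range [51.98 -0.23 -9.74] [15.3 15.2  6. ]
world [0.5719 0.022  0.12  ] tool [ 52.33  -0.12 -10.58]
t 12.05 pos [519.4  18.1 109.4] yaw 4.20 tilt -1.0000 F [-0.2 -1.2 -0.3] open 10.3 j [-0.1   0.38  1.81  0.    0.95  1.4 ]
shift in tool axes now: [23.5 -0.2 -0. ] turn 0.0
[348 250]
```

View pics/w7.png

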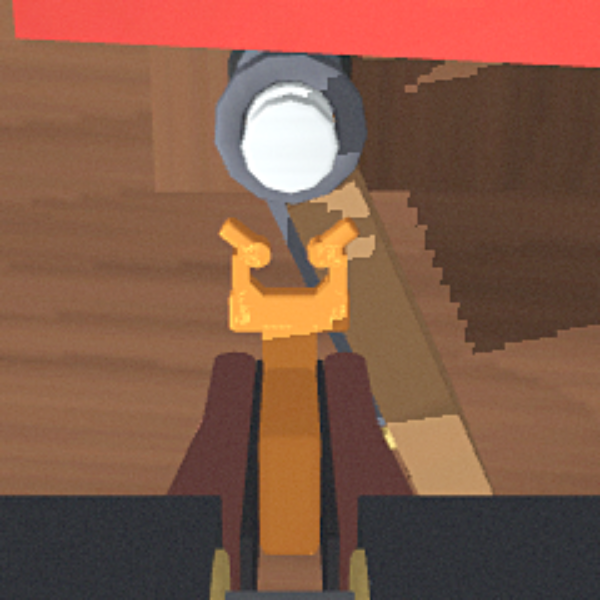

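View pics/s7.png

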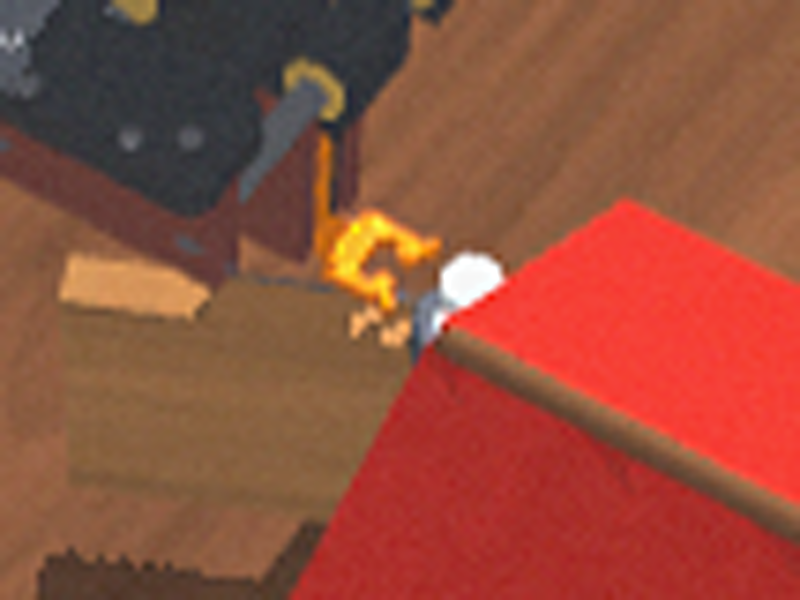

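Request:
drive_tool --targets "2 0 0 0 255;2 0 0 0 255;2 0 0 0 255;1.5 0 0 0 255;1.5 0 0 0 255;0 0 0 0 255"

```text
clock: 12.7
tool_pos: [0.5286, 0.0187, 0.1092]
tool_rot: [0.999, 0.037, 0.0, -0.0]
ft_force: [0.2, 0.6, -0.2]
opening: 0.01
```

Request:
drive_tool --targets "1 0 0 0 255;1 0 0 0 255;0 0 0 0 255"

```text
clock: 13.0
tool_pos: [0.5305, 0.0189, 0.1092]
tool_rot: [0.999, 0.037, 0.0, -0.0]
ft_force: [0.2, -0.2, -1.4]
opening: 0.01
```

Request:
drive_tool --targets "1 0 0 0 255;1 0 0 0 255;0 0 0 0 255"

```text
clock: 13.3
tool_pos: [0.5325, 0.019, 0.1092]
tool_rot: [0.999, 0.037, 0.0, -0.0]
ft_force: [-0.2, 0.4, -1.3]
opening: 0.0098
```

Request:
drive_tool --targets "1 0 0 0 255;1 0 0 0 255;0 0 0 0 255"

```text
clock: 13.6
tool_pos: [0.5345, 0.0192, 0.1092]
tool_rot: [0.999, 0.037, 0.0, -0.0]
ft_force: [-0.6, 0.6, -0.3]
opening: 0.0099
```

```bash
python3 rel.py w8; python3 go.py 0.5429 0.020 0.1094 4.2
```

```text
pred px [315 232] px 315.4995260663507 232.28909952606634 post top in tool mm 1055 [ 37.68  -0.42 -10.99] mid-range [37.23 -0.2  -9.89] [15.6 15.6  6.1]
world [0.5721 0.0221 0.12  ] tool [ 37.64  -0.22 -10.78]
t 13.65 pos [534.4  19.2 109.2] yaw 4.20 tilt -1.0000 F [ 0.7  0.  -1.4] open 10.2 j [-0.09  0.4   1.78  0.    0.97  1.4 ]
shift in tool axes now: [ 8.5 -0.2 -0.2] turn 0.0
```

View pics/w8.png

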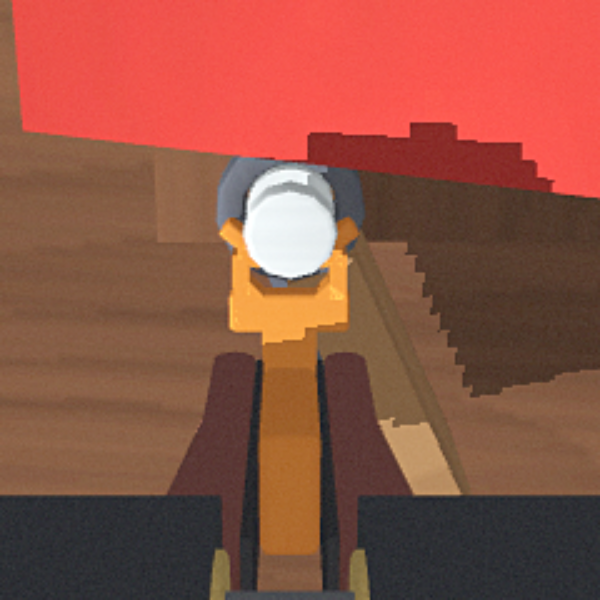

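Clip is in the groove under the head, centred on the post (crop (290,270)). About 8.6 mm left, so I'll push slowly and watch the force.

Request:
drive_tool --targets "1 0 0 0 255;1 0 0 0 255;1 0 0 0 255"

```text
clock: 13.95
tool_pos: [0.5367, 0.0194, 0.109]
tool_rot: [0.999, 0.037, -0.001, -0.0]
ft_force: [-1.9, -1.5, -0.1]
opening: 0.0097
```

Request:
drive_tool --targets "1 0 0 0 255;1 0 0 0 255"

```text
clock: 14.15
tool_pos: [0.5379, 0.0196, 0.1088]
tool_rot: [0.999, 0.037, -0.001, -0.0]
ft_force: [-3.9, -0.8, -0.7]
opening: 0.0096
```

Request:
drive_tool --targets "1 0 0 0 255;1 0 0 0 255"

```text
clock: 14.35
tool_pos: [0.5392, 0.0197, 0.1085]
tool_rot: [0.999, 0.037, -0.002, -0.0]
ft_force: [-5.8, -0.9, -1.6]
opening: 0.0097
```

Request:
drive_tool --targets "1 0 -0.3 0 255;1 0 -0.2 0 255;1 0 -0.1 0 255"

```text
clock: 14.65
tool_pos: [0.5409, 0.0199, 0.1088]
tool_rot: [0.999, 0.037, -0.003, -0.0]
ft_force: [-8.8, -1.9, -1.0]
opening: 0.0098
```

Request:
drive_tool --targets "1 0 -0.1 0 255;1 0 -0.2 0 255;1 0 -0.1 0 255"

```text
clock: 14.95
tool_pos: [0.5426, 0.0201, 0.1089]
tool_rot: [0.999, 0.037, -0.005, -0.0]
ft_force: [-10.4, -1.2, -0.7]
opening: 0.01
```

```bash
python3 rel.py w9; python3 go.py 0.5429 0.020 0.1094 4.2
```

```text
pred px [316 251] px 315.0334051724138 242.22844827586206 post top in tool mm 928 [ 33.68  -0.42 -11.63] mid-range [ 32.91  -0.44 -10.73] [13.9 15.2  5.5]
world [0.5761 0.023  0.12  ] tool [ 33.5   -0.41 -11.44]
t 15.00 pos [542.8  20.2 108.9] yaw 4.22 tilt -1.0000 F [-9.3 -1.9  0.3] open 9.6 j [-0.09  0.41  1.75 -0.    0.99  1.41]
shift in tool axes now: [ 0.1  0.2 -0.5] turn 0.0
```

Request:
drive_tool --targets "1 0 -0.1 0 255;1 0 -0.1 0 255"

```text
clock: 15.2
tool_pos: [0.5444, 0.0203, 0.1089]
tool_rot: [0.999, 0.037, -0.005, -0.0]
ft_force: [-7.7, -2.1, 0.2]
opening: 0.0098
```

Request:
drive_tool --targets "1 0 -0.1 0 255;1 0 -0.1 0 255"

```text
clock: 15.4
tool_pos: [0.5472, 0.0205, 0.1092]
tool_rot: [0.999, 0.037, -0.004, -0.0]
ft_force: [-8.5, -2.1, -1.8]
opening: 0.0097
```

```bash
python3 rel.py w10; python3 go.py 0.5429 0.020 0.1094 4.2
```

```text
pred px [316 262] px 315.0409745293466 254.45847176079735 post top in tool mm 903 [ 28.11  -0.42 -11.19] mid-range [27.65 -0.42 -9.9 ] [13.9 15.4  6.1]
world [0.5752 0.0229 0.12  ] tool [ 27.95  -0.4  -11.06]
t 15.45 pos [547.3  20.5 109.2] yaw 4.21 tilt -1.0000 F [-8.4 -1.3 -1.6] open 9.6 j [-0.09  0.42  1.74 -0.    0.99  1.41]
shift in tool axes now: [-4.4  0.1 -0.2] turn 0.0
```

Snapped: force fell, and the post axis is now about 28 mm ahead of the TCP, against 29 for the seat. One more gentle press to confirm the core is against the seat's back.

Request:
drive_tool --targets "1 0 -0.1 0 255;1 0 -0.1 0 255;0 0 0 0 255"

```text
clock: 15.75
tool_pos: [0.5482, 0.0206, 0.1091]
tool_rot: [0.999, 0.037, -0.005, -0.0]
ft_force: [-10.3, -1.5, -0.7]
opening: 0.01
```

```bash
python3 rel.py w11; python3 go.py 0.5429 0.020 0.1094 4.2
```

```text
pred px [316 264] px 314.8031591737546 255.6512758201701 post top in tool mm 823 [ 27.57  -0.42 -11.25] mid-range [27.23 -0.45 -9.99] [13.  15.4  5.8]
world [0.5756 0.0231 0.12  ] tool [ 27.44  -0.5  -11.13]
t 15.80 pos [548.1  20.6 109.2] yaw 4.22 tilt -1.0000 F [-9.8 -1.8  0.1] open 10.1 j [-0.09  0.42  1.74 -0.    0.99  1.41]
shift in tool axes now: [-5.3  0.2 -0.2] turn 0.0
```

View pics/w11.png

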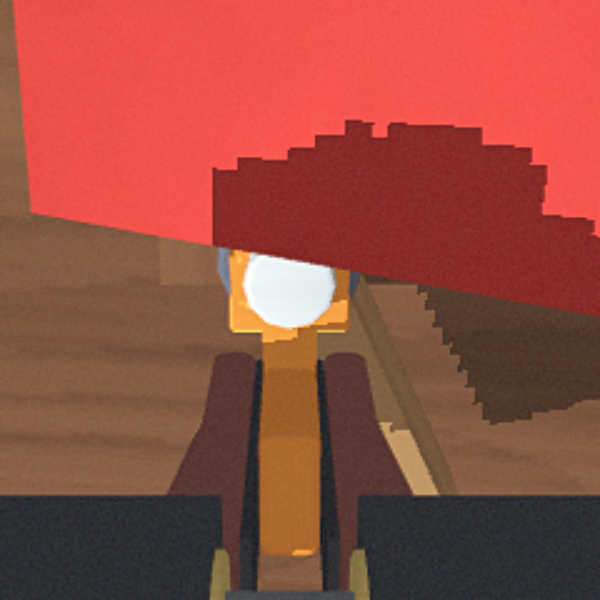

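Request:
drive_tool --targets "1 0 -0.1 0 255;1 0 -0.1 0 255;1 0 -0.1 0 255;0 0 0 0 255"

```text
clock: 16.2
tool_pos: [0.5496, 0.0208, 0.1092]
tool_rot: [0.999, 0.037, -0.006, -0.0]
ft_force: [-14.0, -1.6, 1.5]
opening: 0.0095
```

```bash
python3 rel.py w12; python3 go.py 0.5429 0.020 0.1094 4.2
```

```text
pred px [316 267] px 314.4978292329957 257.5991316931983 post top in tool mm 691 [ 26.76  -0.84 -11.34] mid-range [ 26.4   -0.4  -11.05] [11.4 15.3  5. ]
world [0.5762 0.0234 0.12  ] tool [ 26.58  -0.63 -11.19]
t 16.25 pos [549.6  20.8 109.2] yaw 4.22 tilt -0.9999 F [-13.4  -2.7   1.1] open 10.2 j [-0.09  0.42  1.73 -0.    1.    1.41]
shift in tool axes now: [-6.7  0.3 -0.2] turn 0.0
```

Relative position hasn't changed (post's front edge at 20.7 mm in the tool frame both times) while the force rose to 14 N, so the clip is bottomed. I'll relax the push until the post is upright, then release.

Request:
drive_tool --targets "-3 0 0.3 0 255;-3 0 0.3 0 255;-3 0 0.3 0 255;-2 0 0.3 0 255;-1 0 0.1 0 255;0 0 0 0 255"

```text
clock: 16.85
tool_pos: [0.5441, 0.0199, 0.1093]
tool_rot: [0.999, 0.037, -0.0, -0.0]
ft_force: [-0.4, -1.4, -10.1]
opening: 0.0096
```

```bash
python3 rel.py w13; python3 go.py 0.5429 0.020 0.1094 4.2
```

```text
pred px [315 254] px 315.26129666011786 252.0196463654224 post top in tool mm 1018 [ 29.    -0.42 -10.87] mid-range [28.34 -0.42 -9.79] [16.1 15.5  5.9]
world [0.5729 0.0224 0.12  ] tool [ 28.93  -0.31 -10.71]
t 16.90 pos [544.1  20.  109.3] yaw 4.19 tilt -1.0000 F [-1.7  0.2 -9.8] open 9.9 j [-0.09  0.41  1.75  0.    0.98  1.41]
shift in tool axes now: [-1.2 -0.1 -0.1] turn -0.0
```

View pics/w13.png

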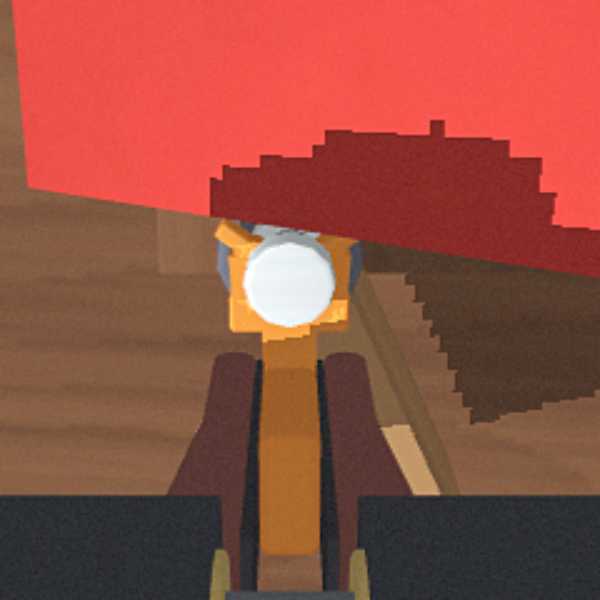

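Seated: the post is 28.9 mm ahead, against 28.9–29.0 for the seat. The clip is pulling down on the tool with about 10 N, so I'll lower slightly before releasing.

Request:
drive_tool --targets "0 0 0.5 0 255;0 0 0.5 0 255;0 0 0 0 255"

```text
clock: 17.2
tool_pos: [0.5446, 0.0199, 0.1091]
tool_rot: [0.999, 0.037, 0.0, -0.0]
ft_force: [-2.0, -0.9, -4.8]
opening: 0.0097
```

Request:
drive_tool --targets "0 0 0.5 0 255;0 0 0.4 0 255;0 0 0 0 255"

```text
clock: 17.5
tool_pos: [0.5451, 0.0199, 0.1088]
tool_rot: [0.999, 0.037, 0.001, 0.0]
ft_force: [-3.4, -0.9, 4.9]
opening: 0.0099
```

Request:
drive_tool --targets "-0.8 0 -0.4 0 255;0 0 0 0 230;0 0 0 0 210;0 0 0 0 190;0 0 0 0 170;0 0 0 0 170;0 0 0 0 170"

```text
clock: 18.2
tool_pos: [0.5436, 0.0198, 0.1082]
tool_rot: [0.999, 0.037, 0.0, -0.0]
ft_force: [-0.9, -0.1, 0.7]
opening: 0.0292
```

Request:
drive_tool --targets "0 0 -10 0 170;0 0 -20 0 170;0 0 -30 0 170;-10 0 -40 0 170;-25 0 -20 0 170;-10 0 0 0 170;0 0 0 0 170"

```text
clock: 18.9
tool_pos: [0.4974, 0.0166, 0.2287]
tool_rot: [0.999, 0.037, 0.0, -0.0]
ft_force: [0.1, 0.4, 0.4]
opening: 0.0291
```

Run:
```python
from cell import bot
import pickle
from h import *
s=bot.sense();c=bot.capture("wrist");b=bot.capture("scene");t=bot.capture("top");pickle.dump((s,c,b,t),open("fin.pkl","wb"))
T=toolT(s)@c["T_tool_cam"];uv=proj(c,[[.5717,.0222,.12]],T)[0].astype(int);print(uv,s["tool_pos"],s["ft_force"],s["opening"])
x,y=uv;cv2.imwrite("pics/f1.png",cv2.resize(c["pixels"][max(y-60,0):y+110,x-100:x+100],None,fx=3.5,fy=3.5)[:600,:,::-1])
x,y=proj(b,[[.57,.02,.11]])[0].astype(int);cv2.imwrite("pics/f2.png",cv2.resize(b["pixels"][y-40:y+40,x-60:x+47],(800,600),interpolation=2)[:,:,::-1])
cv2.imwrite("pics/f3.png",t["pixels"][:,:,::-1])
hsv=cv2.cvtColor(c["pixels"],cv2.COLOR_RGB2HSV);x,y=uv
v,u=np.mgrid[max(y-20,0):y+100,x-60:x+90];v=v.ravel();u=u.ravel();P=depth_pts(c,np.c_[u,v],T)
q=(hsv[v,u,1]<60)&(hsv[v,u,2]>150)&(abs(P[:,2]-.12)<.005);print("post",q.sum(),P[q].mean(0),(P[q].min(0)+P[q].max(0))/2)
o=(hsv[v,u,0]>=9)&(hsv[v,u,0]<=24)&(hsv[v,u,1]>165)&(hsv[v,u,2]>80)
tab=P[o&(P[:,2]>.132)&(P[:,2]<.145)];fl=P[o&(P[:,2]>.104)&(P[:,2]<.116)]
for n,Q in(("tab",tab),("flat",fl)): print(n,len(Q),np.median(Q,0),cv2.minAreaRect(np.float32(Q[:,:2]*1000)))
d=P[(hsv[v,u,0]<20)&(hsv[v,u,1]>80)&~o&(P[:,2]>.09)&(P[:,2]<.104)&(P[:,0]<.55)];print("door",len(d),np.median(d[:,2]),cv2.minAreaRect(np.float32(d[:,:2]*1000)))
```

```text
[315 134] [0.49735496 0.01659642 0.22866981] [0.13989735 0.39036287 0.42922284] 0.029072156973976776
post 405 [0.57175614 0.02196512 0.12024944] [0.57173148 0.02183339 0.12001523]
tab 345 [0.541255   0.0187218  0.13879918] ((542.140380859375, 19.628173828125), (21.35260581970215, 9.402581214904785), 4.759754180908203)
flat 378 [0.56234433 0.01944237 0.11012616] ((565.9591674804688, 21.058454513549805), (27.35759925842285, 25.04773712158203), 4.221221923828125)
door 1310 0.10005377707881366 ((523.3226928710938, -3.9893264770507812), (64.2226333618164, 14.475322723388672), 28.330156326293945)
```

View pics/f1.png

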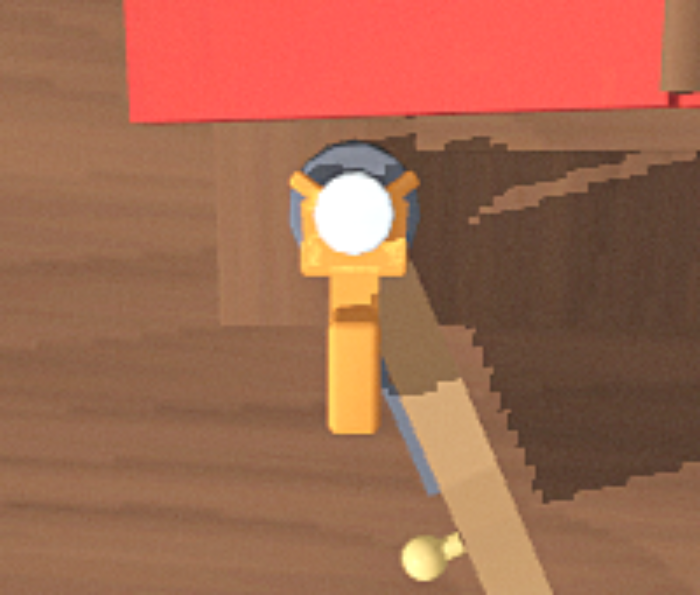

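View pics/f2.png

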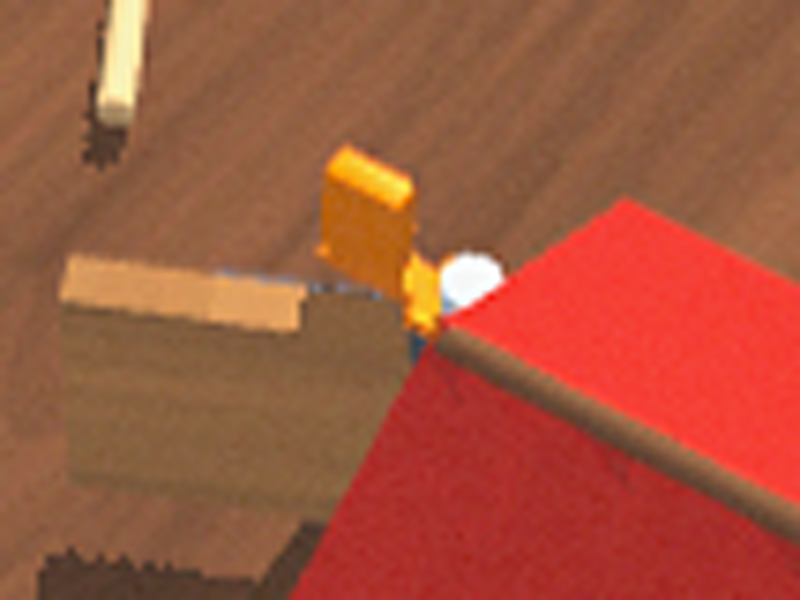

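View pics/f3.png

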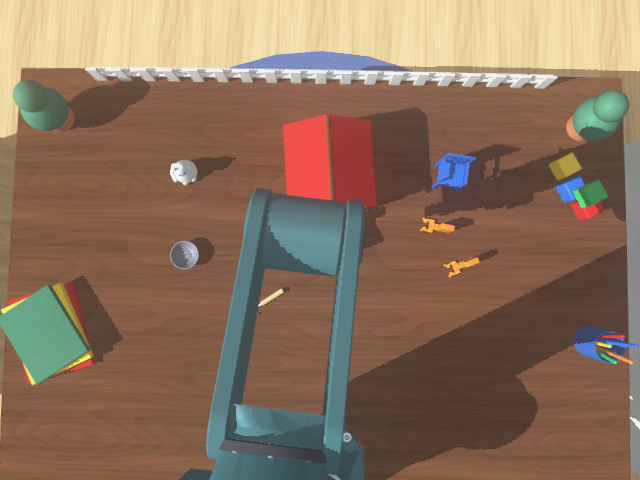

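```bash
python3 -c "
from cell import bot
print(bot.close_job())"
```

```text
the job is handed in; nothing more can be done
None
```

I pressed the door home, then picked up the smallest orange clip by its tab and pushed it into the groove until it snapped in. I released it, backed the gripper clear, and handed the job in at about 19 s.

**Last checks (wrist camera):**

| Check | Measured | Expected |
|---|---|---|
| Door top edge below post top (door home) | 100.0 vs 120.2 mm, so about 20 mm | 20 mm |
| Tab centre to post axis (clip seated) | 29.7 mm | 30 mm |
| Clip underside height (inside the groove) | about 104.8 mm | groove runs from 104 to 112 mm |

- **Post:** it sprang back to where it stood at the start. It leaned about 4–5 mm as measured during the push, against the 12 mm limit.
- **Forces:** about 17 N pressing the door and 14 N pushing the clip, as read at the end of each move. While I eased off the clip push, a vertical pull of about 10 N built up between clip and tool. I relaxed it before letting go.
- **Other toys:** the cat, bowl, chair and the two larger clips look unmoved in the top view. The arm hides most of the trowel there, so I could only see its grip, which is in place.

None of the final checks failed. The one disagreement was at full push: the post read up to about 2.4 mm short of the seat. I put that down to the roof hiding part of the post; it read 28.9 mm, on the seat, once I eased off.

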